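Find the balance point of a honing paddle

TASK

Find the balance point of the honing paddle on its balance rest: slide it gently along the rest, without lifting it off the middle edge, bearing down hard on the rest or ever letting the blade end drop onto its stop, until it lies level on the middle edge alone, straight along the rest. Let go so that it stays balanced there, and leave the other things on the counter alone.

Things in the scene. Friction and masses are not known exactly. Their poses are not given: they have to be found in the camera images.
- paddle: Honing paddle of pale wood, 440 x 36 x 16 mm, flat underside, brown cork strip on its blade; from x = +100 mm on it is a 28 mm wide handle with a brass eye. Mass 0.23 to 0.40 kg. Origin: mid length and width, on the underside; x along it to the handle, z up. A weight hidden in the handle puts its balance point, different each time, 15 to 80 mm from the origin towards the handle.
- rest: Balance rest fixed to the counter: dark board 300 x 90 x 16 mm with three upright metal plates, each 10 mm thick along the rest and 22 mm wide, so that fingers holding the paddle's sides pass them. Middle plate 75 mm high, end plates (stops) at x = -120 and +120 mm 61 mm high; feet of the plates up to 38 mm high. Origin: on the counter under the middle; x to the side of the paddle's handle, z up.
- edge (a point): Middle of the top of the middle plate, the fulcrum, 75 mm above the counter; this flat top is 10 mm long along the rest. The paddle stays level only with its balance point over it; otherwise it tips 0.115 rad onto an end stop. At the start its handle side is down on the stop at x = +120 mm.
- bottle: Bystander: amber glass bottle with a black cap, 52 mm across, 130 mm high, standing beyond the rest; origin under its middle. Leave it alone.
- dish: Bystander: white china bowl, 100 mm across, 45 mm high, beyond the rest; origin under its middle. Leave it alone.
- carton: Bystander: cardboard box 70 x 100 x 45 mm, beyond the rest; origin under its middle. Leave it alone.
- blade_stop (a point): Middle of the top of the end stop on the blade's side (x = -120 mm on the rest), 61 mm above the counter. If the paddle is slid too far and let go, its blade end drops onto this stop, which must not happen; tipping back onto the other stop is no harm.

How it is judged (in metres and radians):
At the end, for the whole second after the job is handed in: The paddle lies released and steady (faint rocking below 0.25 rad/s and 0.03 m/s allowed) on the middle edge alone: level within 0.035 rad, its underside within 3 mm of the edge, within 15 mm of centred across its width, and straight along the rest within 0.2 rad (angle between paddle's own z axis and vertical below 0.035 rad and z of edge in the frame of paddle between -0.003 and 0.003 m and y of edge in the frame of paddle between -0.015 and 0.015 m and angle between the x axis of paddle and the x axis of rest, either way round below 0.2 rad and contact force between paddle and rest above 1 N and linear speed of paddle below 0.03 m/s and angular speed of paddle below 0.25 rad/s); the robot touches nothing.
It fails at once if the paddle is lifted more than 4 mm off the middle edge (z of edge in the frame of paddle below -0.004 m).
It fails at once if the paddle is pressed on the rest with more than 20 N (contact force between paddle and rest above 20 N).
It fails at once if the blade end drops onto its stop (closer than 3 mm) (z of blade_stop in the frame of paddle above -0.003 m).
It fails at once if another thing on the counter is moved more than 20 mm (distance of any of bottle, dish, carton from where it was at the start of the episode above 0.02 m).
It also fails if it takes over 72 s, if anything falls off the work surface, if the arm or the gripper's body presses on something with over 40 N, if the wrist force passes 120 N, or if a joint passes its speed limit or range.

ROBOT

A 6-joint arm with a two-finger parallel gripper is mounted at the origin on the work surface. World frame = base frame: x ahead of the robot, y to its left, z up, the work surface at z = 0. Lengths are in mm, angles in rad, forces in N, time in s.
With the tool pointing down it reaches from about 250 to 725 mm from the base axis. Payload 4 kg.
Tool frame: the origin (TCP) lies on the centre line of the jaws, within the pads' length; the fingertips stand 11 mm ahead of it and the grasp point (between the pads) lies 8 mm behind it; z points along the fingers, x is the direction in which the jaws open and shut, and the axes are right-handed (so a half turn about z gives the same grasp; the last joint's range is limited). The gripper opens to 85 mm and grips with 20 to 120 N. Pads are 22 mm wide; open, the fingers measure 114 mm over their backs; the gripper's body (76 mm by 85 mm) begins 54 mm behind the grasp point. The pads swing forward as they close: fully open they stand 13 mm farther back than shut.
Start: joints at [-1.278, 0.241, 0.005, 1.335, 0, 1.571], TCP at [144.315, -478.72, 242.306] pointing down, gripper open.
Joint ranges: [-2.72, 2.72], [-1.05, 1.87], [-1.09, 1.28], [-1.99, 2.15], [-1.42, 1.44], [-3.14, 3.14]. Speed limits (rad/s): [2.79, 2.79, 3.14, 3.14, 3.14, 3.14].

INTERFACE

Orientations are given as a unit quaternion [x, y, z, w].
In Python, from plant import read_state, camera, calibration, hand_in gives the robot as it stands.
- The arm moves only by the tool move_arm, never from a script. Its arguments are lists of equal length, an entry for each row: "angular": the turn, a rotation vector about the tool's x, y, z in rad, a list of three; "slide": the shift along the tool's x, y, z in m, a list of three; "fingers": the opening, from -1 (shut) to 1 (fully open). In form: {"angular": [[rx, ry, rz], ...], "slide": [[tx, ty, tz], ...], "fingers": [fingers, ...]}. A call has 1 to 8 rows; each row shifts and turns the commanded pose from where the row before left it, along the tool's axes as they then stand; what a row does not reach is not made up. A row lasts 1/10 s, in which the tool goes at most 50 mm and 8.59 degrees, less where a joint would pass 70% of its speed; a pose out of reach is approached as far as the arm can. A call with a gripper value outside its range is refused whole. The fingers move at their own pace and stop on an object; "newtons" is the grip in N (left out, the last holds). Time passes only in rows, so rows that do not move let the fingers close. It gives the time, the measured TCP pose, the force and the opening at its end, in the units of the state.
- read_state(): the state, without advancing time (a new reading comes with each control period).
- camera(name): name is "scene" or "top" or "wrist"; returns the picture (384x512x3 uint8, red, green, blue); there is no depth.
- calibration(name): a dict with "intrinsics" (3x3 intrinsics, pixels), "cam_to_world" (4x4, takes a point from camera to world coordinates). Camera axes: x right, y down, z forward; pixel columns grow to the right and rows downward; lengths in mm; the calibration is good to about 2 mm. The wrist camera is an equidistant fisheye: a pixel r from the principal point sees the ray r / f radians off the axis. A picture is of the moment at which its call begins: read the wrist's pose just before it. calibration takes no time and is no camera call; for the wrist camera it gives the pose at the moment of the call.
- hand_in(): hands the job in, once; it reports no verdict.
The state is a dict: "clock": time; "qpos": joint angles; "qd": joint speeds; "effort": joint torques, N m; "eef_pos": TCP position; "orientation": TCP orientation; "force": force on the tool from outside, world axes, zero at the start; "ft_torque": the same for the moment, N m; "width": finger opening in mm.
Only numpy, scipy, OpenCV 4.12 (cv2) and the standard library are available. Lean on these libraries where they do the work, as an engineer would, in place of code of your own. Each camera call takes 0.05 s, during which the arm holds its last target. There are 200 camera calls.

## Working session

There is one attempt and no reset: what is moved stays moved. The work goes in short steps, Python scripts to look and compute and a tool call to move; the robot and the scene stay as the last step left them, time stands still between calls to the robot, and variables do not carry over. Pictures are saved under pics/ and viewed, about 8 in all and at most 12, crops included, and the job is handed in when it is done.

Besides the shell and the picture viewer there is one more tool, called after "Request:" as name(argument=value, ...), one argument or row to a line, values as JSON. move_arm: Moves the arm, as the interface text tells. Its arguments: {"type":"object","properties":{"angular":{"type":"array"},"slide":{"type":"array"},"fingers":{"type":"array"},"newtons":{"type":"number"}},"required":["angular","slide","fingers"]}

```bash
mkdir -p pics; ls; python3 - <<'E'
from plant import *
import cv2, numpy as np
s=read_state(); print(s)
a=camera("scene");b=camera("top")
cv2.imwrite("pics/s0.png",a[:,:,::-1]);cv2.imwrite("pics/t0.png",b[:,:,::-1])
for n in("scene","top","wrist"):
    c=calibration(n);print(n,np.round(c["intrinsics"],1).tolist(),np.round(c["cam_to_world"],3).tolist())
E
```

```text
pics
{'clock': 0.0, 'qpos': array([-1.27802633e+00,  2.41390056e-01,  3.69428819e-03,  1.33519504e+00,
        3.28748786e-05,  1.57081278e+00]), 'qd': array([-0.0010164 ,  0.00124065,  0.00112646,  0.0009403 ,  0.00079022,
       -0.00030803]), 'effort': array([-5.86454589e-04, -3.72320652e+01,  2.52403790e+01,  1.69390003e-02,
       -9.14572934e-05,  1.04631260e-05]), 'eef_pos': array([ 144.1324755 , -478.12593023,  241.41295852]), 'orientation': array([ 8.02679343e-01, -5.96409906e-01, -8.30807293e-04, -6.37766347e-04]), 'force': array([ 0.42467415, -0.04277995, -0.29356239]), 'ft_torque': array([ 0.00434088,  0.01086919, -0.02709709]), 'width': 85.45992401802437}
scene [[390.2, 0.0, 258.7], [0.0, 390.2, 195.9], [0.0, 0.0, 1.0]] [[-0.302, 0.723, -0.622, 1237.961], [0.953, 0.23, -0.196, 191.124], [0.002, -0.652, -0.758, 799.499], [0.0, 0.0, 0.0, 1.0]]
top [[498.8, 0.0, 257.4], [0.0, 498.8, 188.3], [0.0, 0.0, 1.0]] [[0.03, -0.994, 0.11, 489.336], [-1.0, -0.03, 0.001, -7.682], [0.002, -0.11, -0.994, 1248.148], [0.0, 0.0, 0.0, 1.0]]
wrist [[297.3, 0.0, 255.5], [0.0, 297.3, 192.6], [0.0, 0.0, 1.0]] [[0.289, -0.922, -0.258, 209.849], [-0.957, -0.28, -0.075, -457.75], [-0.003, 0.269, -0.963, 374.245], [0.0, 0.0, 0.0, 1.0]]
```

View pics/s0.png

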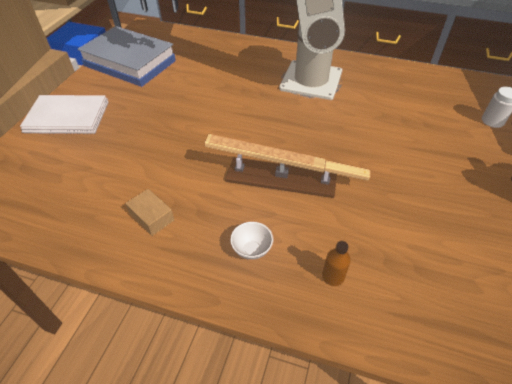

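View pics/t0.png

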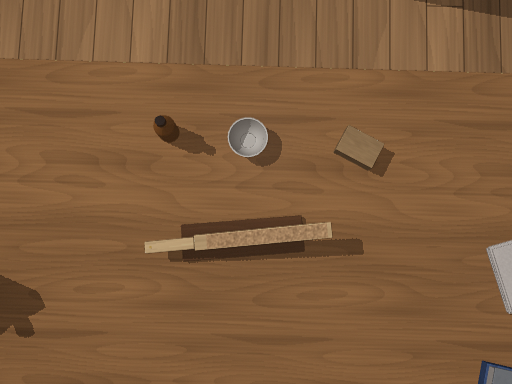

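The scene view shows the paddle from (207,141) at the blade end to (368,173) at the handle, on the dark rest. In the top view it runs from (331,230) at the blade to (145,247) at the handle, with the bystanders on the far side. Next I'll enlarge both.

```bash
python3 - <<'E'
import cv2, numpy as np
b=cv2.imread("pics/t0.png")[205:270,135:370];a=cv2.imread("pics/s0.png")[125:205,195:380]
b=cv2.resize(b,None,fx=3.4,fy=3.4,interpolation=cv2.INTER_CUBIC);a=cv2.resize(a,(b.shape[1],int(80*b.shape[1]/185)),interpolation=cv2.INTER_CUBIC)
print(b.shape,a.shape,b.shape[1]/185)
cv2.imwrite("pics/c0.png",np.vstack([b,a]))
E
```

```text
(221, 799, 3) (345, 799, 3) 4.318918918918919
```

View pics/c0.png

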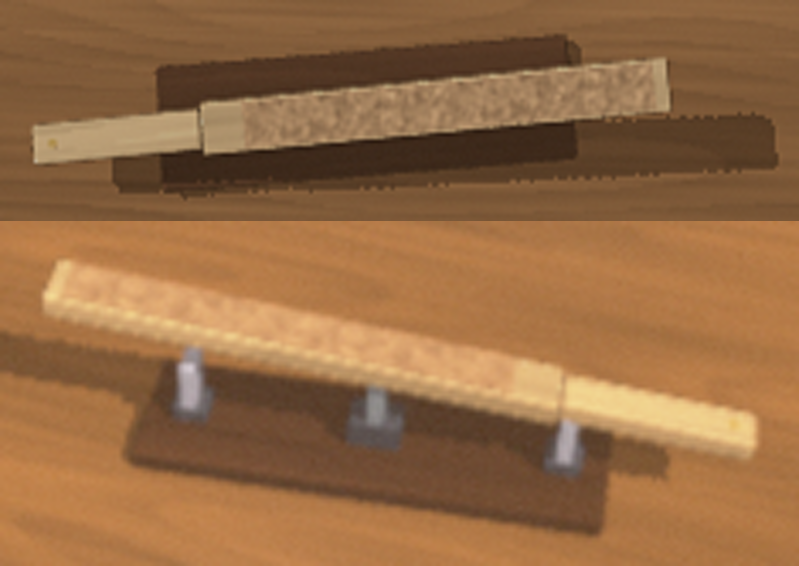

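```bash
cat > h.py <<'E'
import numpy as np
from plant import *
def ray(n,u,v):
    c=calibration(n);K=c["intrinsics"];T=np.array(c["cam_to_world"])
    d=T[:3,:3]@np.linalg.solve(K,[u,v,1.]);return T[:3,3],d/np.linalg.norm(d)
def onz(n,u,v,z):
    o,d=ray(n,u,v);return o+d*(z-o[2])/d[2]
def tri(p,q):
    o,d=ray("top",*p);o2,d2=ray("scene",*q)
    s=np.linalg.lstsq(np.c_[d,-d2],o2-o,rcond=None)[0]
    a=o+d*s[0];b=o2+d2*s[1];return (a+b)/2,np.linalg.norm(a-b)
tc=lambda x,y:(x/3.4+135-.35,y/3.4+205-.35)
sc=lambda x,y:(x/4.319+195-.4,(y-221)/4.319+125-.4)
E
python3 - <<'E'
from h import *
np.set_printoptions(precision=1,suppress=True)
H,e=tri(tc(33.5,144.5),sc(755,426));print("handle",H,e)
B,e2=tri(tc(668,84),sc(52,276));print("blade",B,e2,np.linalg.norm(H-B))
S,e3=tri(tc(201,128),sc(562,388));print("step",S,e3,np.linalg.norm(H-S))
for p in [(157,67),(567,37),(577,157),(161,183)]:print("board",onz("top",*tc(*p),16))
for p in [(128,462),(602,531)]:print("board near bottom z0",onz("scene",*sc(*p),0))
print("board near top z16",onz("scene",*sc(600,513),16),onz("scene",*sc(131,447),16))
print("mid plate near top",onz("scene",*sc(377,387),75), "stops",onz("scene",*sc(568,424),61),onz("scene",*sc(192,350),61))
E
```

```text
handle [472.8 253.5  68.7] 1.7734685278538787
blade [ 526.3 -176.7  117.9] 2.1635965413398273 436.34208055637026
step [487.7 137.   79.8] 2.0284127801327165 118.02472667634028
board [530.4 179.8  16. ]
board [ 561.1 -117.    16. ]
board [ 474.8 -125.9   16. ]
board [447.2 173.   16. ]
board near bottom z0 [ 557.5 -124.5    0. ]
board near bottom z0 [522.6 178.8   0. ]
board near top z16 [522.7 175.2  16. ] [ 558.3 -121.    16. ]
mid plate near top [516.5  27.7  75. ] stops [498.1 144.2  61. ] [506.1 -96.4  61. ]
```

Request:
move_arm(
  angular=[
    [0, 0, 0],
    [0, 0, 0],
    [0, 0, 0],
    [0, 0, 0],
    [0, 0, 0],
    [0, 0, 0],
    [0, 0, 0],
    [0, 0, 0],
  ],
  slide=[
    [-0.0325, -0.0267, 0],
    [-0.0325, -0.0267, 0],
    [-0.0325, -0.0267, 0],
    [-0.0325, -0.0267, 0],
    [-0.0325, -0.0267, 0],
    [-0.0325, -0.0267, 0],
    [-0.0325, -0.0267, 0],
    [-0.0325, -0.0267, 0],
  ],
  fingers=[-1, -1, -1, -1, -1, -1, -1, -1],
)

```text
clock: 0.9
eef_pos: [273.8, -166.5, 242.1]
orientation: [0.802, -0.597, 0.0, -0.0]
force: [1.1, -0.3, 0.4]
width: -0.0
```

Request:
move_arm(
  angular=[
    [0, 0, 0],
    [0, 0, 0],
    [0, 0, 0],
    [0, 0, 0],
    [0, 0, 0],
    [0, 0, 0],
    [0, 0, 0],
    [0, 0, 0],
  ],
  slide=[
    [-0.0325, -0.0267, 0],
    [-0.0325, -0.0267, 0],
    [-0.0325, -0.0267, 0],
    [-0.0325, -0.0267, 0],
    [-0.0325, -0.0267, 0],
    [-0.0325, -0.0267, 0],
    [-0.0325, -0.0267, 0],
    [-0.0325, -0.0267, 0],
  ],
  fingers=[-1, -1, -1, -1, -1, -1, -1, -1],
)

```text
clock: 1.7
eef_pos: [406.5, 133.8, 242.0]
orientation: [0.808, -0.589, -0.004, -0.003]
force: [0.4, -0.5, -0.1]
width: 0.1
```

Request:
move_arm(
  angular=[
    [0, 0, 0],
    [0, 0, 0],
    [0, 0, 0],
    [0, 0, 0],
    [0, 0, -0.14],
    [0, 0, -0.14],
    [0, 0, -0.14],
    [0, 0, -0.14],
  ],
  slide=[
    [-0.0325, -0.0267, 0],
    [-0.0325, -0.0267, 0],
    [-0.0325, -0.0267, 0],
    [-0.0325, -0.0267, 0],
    [0, 0, 0],
    [0, 0, 0],
    [0, 0, 0],
    [0, 0, 0],
  ],
  fingers=[-1, -1, -1, -1, -1, -1, -1, -1],
)

```text
clock: 2.5
eef_pos: [487.6, 226.0, 245.5]
orientation: [0.954, -0.297, -0.021, -0.023]
force: [-0.7, 0.3, 0.8]
width: -0.0
```

Request:
move_arm(
  angular=[
    [0, 0, -0.14],
    [0, 0, -0.14],
    [0, 0, -0.14],
    [0, 0, -0.14],
    [0, 0, -0.14],
    [0, 0, -0.14],
    [0, 0, 0],
  ],
  slide=[
    [0, 0, 0],
    [0, 0, 0],
    [0, 0, 0],
    [0, 0, 0],
    [0, 0, 0],
    [0, 0, 0],
    [0, 0, 0],
  ],
  fingers=[-1, -1, -1, -1, -1, -1, -1],
)

```text
clock: 3.2
eef_pos: [487.6, 225.9, 245.7]
orientation: [0.993, 0.114, -0.01, -0.03]
force: [-0.4, -0.1, -0.2]
width: -0.1
```

```bash
python3 - <<'E'
from h import *
import cv2
from scipy.spatial.transform import Rotation as R
s=read_state();r=R.from_quat(s["orientation"]).as_matrix()
a=camera("wrist");c=calibration("wrist")
print(s["clock"],s["eef_pos"],r.round(3).tolist(),s["force"],s["width"],s["qpos"].round(2));print(np.round(c["cam_to_world"],3).tolist())
cv2.imwrite("pics/w1.png",a[:,:,::-1])
E
```

```text
3.2 [487.6178209  225.92599739 245.66688071] [[0.974, 0.227, -0.026], [0.228, -0.972, 0.057], [-0.013, -0.062, -0.998]] [-0.35408512 -0.12707255 -0.23758907] -0.06751145217326691 [0.4  0.31 0.11 1.37 0.06 1.74]
[[0.974, 0.224, 0.035, 476.348], [0.226, -0.952, -0.205, 285.59], [-0.013, 0.207, -0.978, 382.44], [0.0, 0.0, 0.0, 1.0]]
```

View pics/w1.png

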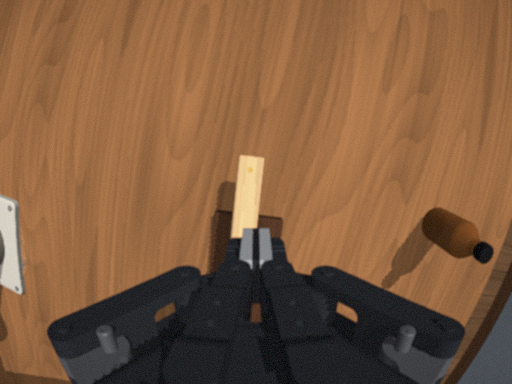

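The wrist view shows the handle end's top edge at about (252,157), with the shut fingers at (257,248). The fast travel left the tool short of its target and tilted, so I'll work out a correction.

```bash
cat >> h.py <<'E'
from scipy.spatial.transform import Rotation as R
def wray(T,u,v):
    K=calibration("wrist")["intrinsics"];p=np.array([u-K[0,2],v-K[1,2]]);r=np.linalg.norm(p);t=r/K[0,0]
    d=T[:3,:3]@np.r_[np.sin(t)*p/r,np.cos(t)];return T[:3,3],d
d=np.array([-.122,.9925,0]);d/=np.linalg.norm(d)
Rt=np.c_[np.cross(-d,[0,0,-1]),-d,[0,0,-1]]
def corr(goal):
    s=read_state();r=R.from_quat(s["orientation"])
    print(s["clock"],"pos",s["eef_pos"].round(1),"rotvec tool",(r.inv()*R.from_matrix(Rt)).as_rotvec().round(4),"then slide mm (target axes)",(Rt.T@(np.array(goal)-s["eef_pos"])).round(1))
E
python3 - <<'E'
from h import *
T=np.array(calibration("wrist")["cam_to_world"])
for u,v in[(252,157),(238,156),(264,158),(232,235),(257,236)]:
    o,q=wray(T,u,v);print(o+q*(68.7-o[2])/q[2])
corr([467,300,240])
E
```

```text
[475.19290138 256.5147319   68.7       ]
[460.50469512 254.22548279  68.7       ]
[487.78863503 258.36915895  68.7       ]
[472.79074431 166.39194356  68.7       ]
[500.37660808 171.80590117  68.7       ]
3.25 pos [487.7 226.  245.8] rotvec tool [-0.0613  0.0158  0.1046] then slide mm (target axes) [-11.5 -76.    5.8]
```

Request:
move_arm(
  angular=[
    [-0.061, 0.016, 0.105],
    [0, 0, 0],
    [0, 0, 0],
    [0, 0, 0],
    [0, 0, 0],
    [0, 0, 0],
  ],
  slide=[
    [0, 0, 0],
    [-0.003, -0.026, 0],
    [-0.003, -0.025, 0],
    [-0.004, -0.025, 0],
    [0, 0, 0.01],
    [0, 0, 0],
  ],
  fingers=[-1, -1, -1, -1, -1, -1],
)

```text
clock: 3.85
eef_pos: [467.5, 299.9, 234.4]
orientation: [0.998, 0.062, -0.001, 0.001]
force: [0.8, 0.5, 0.3]
width: -0.5
```

```bash
python3 - <<'E'
from h import *
corr([468.5,300,61])
E
```

```text
3.85 pos [467.5 299.9 234.4] rotvec tool [0.0013 0.0017 0.0018] then slide mm (target axes) [1.000e+00 1.000e-01 1.734e+02]
```

Request:
move_arm(
  angular=[
    [0, 0, 0],
    [0, 0, 0],
    [0, 0, 0],
    [0, 0, 0],
    [0, 0, 0],
    [0, 0, 0],
    [0, 0, 0],
    [0, 0, 0],
  ],
  slide=[
    [0.001, 0, 0.025],
    [0, 0, 0.025],
    [0, 0, 0.025],
    [0, 0, 0.025],
    [0, 0, 0.025],
    [0, 0, 0.025],
    [0, 0, 0.023],
    [0, 0.015, 0],
  ],
  fingers=[-1, -1, -1, -1, -1, -1, -1, -1],
)

```text
clock: 4.65
eef_pos: [469.4, 283.8, 59.8]
orientation: [0.998, 0.062, -0.002, 0.001]
force: [-0.7, -0.5, -0.1]
width: -0.1
```

```bash
python3 - <<'E'
from h import *
import cv2
corr([468.5,300,61])
print(read_state()["force"])
T=calibration("wrist")["cam_to_world"];print(np.round(T,3).tolist())
w=camera("wrist");s=camera("scene")
cv2.imwrite("pics/s2f.png",s[:,:,::-1])
s=cv2.resize(s[125:205,195:395],None,fx=3.9,fy=3.9,interpolation=cv2.INTER_CUBIC)
w=cv2.resize(w[130:280,170:330],None,fx=1.7,fy=1.7)
o=np.zeros((s.shape[0]+w.shape[0],780,3),np.uint8);o[:s.shape[0]]=s;o[s.shape[0]:,:w.shape[1]]=w
cv2.imwrite("pics/c2.png",o[:,:,::-1]);print(o.shape,s.shape)
E
```

```text
4.65 pos [469.4 283.8  59.8] rotvec tool [0.0021 0.005  0.0018] then slide mm (target axes) [  1.1 -16.2  -1.2]
[-0.72355612 -0.46423363 -0.08605447]
[[0.992, 0.121, 0.029, 462.106], [0.125, -0.955, -0.268, 352.678], [-0.005, 0.27, -0.963, 192.422], [0.0, 0.0, 0.0, 1.0]]
(567, 780, 3) (312, 780, 3)
```

View pics/c2.png

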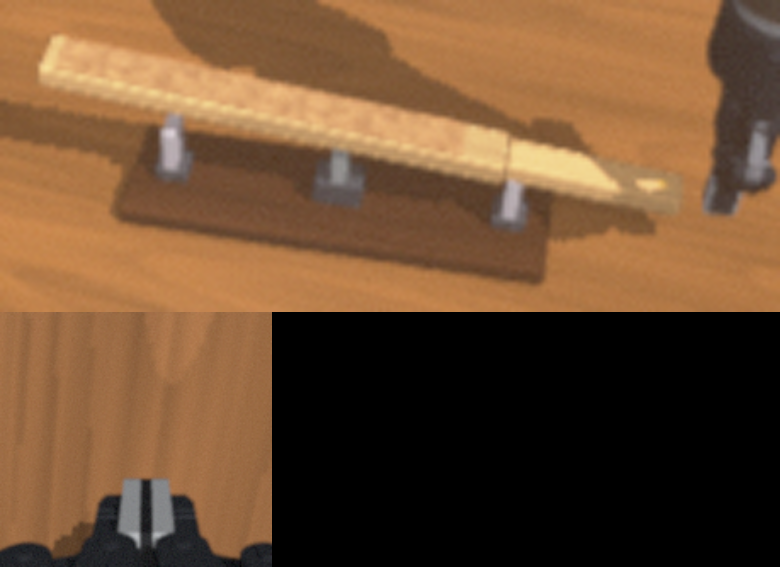

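The fingers stand about 12–18 mm clear of the handle end (682,190 in the crop) and in line with it. I'll write a tilt meter from the scene image, then start pushing.

```bash
cat >> h.py <<'E'
import cv2
def proj(P):
    c=calibration("scene");T=np.linalg.inv(np.array(c["cam_to_world"]));p=c["intrinsics"]@(T[:3,:3]@np.array(P)+T[:3,3]);return p[:2]/p[2]
def tilt(img=None):
    if img is None: img=camera("scene")
    roi=img[125:190,195:345].astype(float)   # columns over the blade
    m=((roi[...,0]>195)&(roi[...,1]>140)).astype(np.uint8)
    m=cv2.morphologyEx(m,cv2.MORPH_CLOSE,np.ones((5,5)))
    n,l,st,_=cv2.connectedComponentsWithStats(m);k=1+np.argmax(st[1:,4]);y,x=np.nonzero(l==k)
    v=cv2.fitLine(np.c_[x,y].astype(np.float32),cv2.DIST_HUBER,0,.01,.01).ravel()
    return v[1]/v[0], x.min()+195, y[x<x.min()+4].mean()+125, len(x), m
E
python3 - <<'E'
from h import *
img=cv2.imread("pics/s2f.png")[:,:,::-1]
for p in [(150,250),(143,230),(155,260),(135,230),(170,250)]:print(p,img[p])
t=tilt(img);print(t[:4])
cv2.imwrite("pics/m.png",t[4]*255)
for th in (0.115,0,-.08):
    E=np.array([500,26,83.]);u=np.array([-.122,.9925,0])*np.cos(th)+np.array([0,0,-np.sin(th)])
    a,b=proj(E-u*200),proj(E+u*110);print(th,a,b,(b-a)[1]/(b-a)[0])
E
```

```text
(150, 250) [227 174 118]
(143, 230) [225 169 116]
(155, 260) [214 169 116]
(135, 230) [182 123  70]
(170, 250) [115  79  54]
(np.float32(0.2115289), np.int64(205), np.float64(141.1578947368421), 1689)
0.115 [209.70652742 140.71798872] [323.77747294 165.34568669] 0.21589807876391778
0 [210.02728389 147.08058238] [324.67334969 161.95328329] 0.12972709356456125
-0.08 [210.79501672 151.4606089 ] [324.97648649 159.50983835] 0.07049505899982027
```

Request:
move_arm(
  angular=[
    [0, 0, 0],
    [0, 0, 0],
    [0, 0, 0],
    [0, 0, 0],
    [0, 0, 0],
  ],
  slide=[
    [0, 0.004, 0],
    [0, 0.004, 0],
    [0, 0.004, 0],
    [0, 0.004, 0],
    [0, 0.004, 0],
  ],
  fingers=[-1, -1, -1, -1, -1],
)

```text
clock: 5.25
eef_pos: [474.3, 266.0, 63.7]
orientation: [0.998, 0.062, 0.001, -0.001]
force: [-1.6, 2.3, 0.5]
width: -0.0
```

Request:
move_arm(
  angular=[
    [0, 0, 0],
    [0, 0, 0],
    [0, 0, 0],
  ],
  slide=[
    [0, 0.003, 0],
    [0, 0.003, 0],
    [0, 0, 0],
  ],
  fingers=[-1, -1, -1],
)

```text
clock: 5.55
eef_pos: [475.3, 260.3, 63.8]
orientation: [0.998, 0.062, 0.001, -0.001]
force: [-0.5, 3.4, 2.2]
width: 0.1
```

```bash
python3 - <<'E'
from h import *
s=read_state();print(s["eef_pos"],s["force"],s["qpos"]);print(tilt()[:4]);s=read_state();corr([500,26,61]);print(s["force"])
E
```

```text
[475.29612291 260.34206513  63.80428454] [-0.45586889  3.4135683   2.19462452] [ 5.00640632e-01  4.62267532e-01 -1.68965715e-01  9.36449663e-01
  8.73098146e-04  1.94666815e+00]
(np.float32(0.22127692), np.int64(203), np.float64(139.70731707317074), 1686)
5.6 pos [475.2 260.3  63.7] rotvec tool [-0.0016 -0.0023  0.0025] then slide mm (target axes) [ -4.  235.6   2.7]
[-0.87202303  3.8095255   2.03692727]
```

The tilt meter works, reading 0.21–0.22 tilted against about 0.13 level. Pushing the handle end has a drawback: finger friction hides the tipping point, and a free tip would leave the paddle rocking. Instead I'll grip it over the edge, level it under control, and read the moment. First I'll move above the edge.

Request:
move_arm(
  angular=[
    [0, 0, 0],
    [0, 0, 0],
    [0, 0, 0],
    [0, 0, 0],
    [0, 0, 0],
    [0, 0, 0],
    [0, 0, 0],
  ],
  slide=[
    [0, -0.006, 0],
    [0, -0.012, 0],
    [0, 0, -0.03],
    [0, 0, -0.035],
    [0, 0, -0.035],
    [0, 0, -0.03],
    [-0.001, 0.025, 0],
  ],
  fingers=[-1, -1, -1, -1, 1, 1, 1],
)

```text
clock: 6.3
eef_pos: [476.9, 256.2, 197.8]
orientation: [0.998, 0.064, 0.005, -0.002]
force: [-0.5, -0.2, -0.0]
width: 43.1
```

Request:
move_arm(
  angular=[
    [0, 0, 0],
    [0, 0, 0],
    [0, 0, 0],
    [0, 0, 0],
    [0, 0, 0],
    [0, 0, 0],
    [0, 0, 0],
    [0, 0, 0],
  ],
  slide=[
    [-0.001, 0.035, 0],
    [-0.001, 0.035, 0],
    [-0.001, 0.035, 0],
    [0, 0.035, 0],
    [0, 0.035, 0],
    [0, 0.035, 0],
    [0, 0.018, 0],
    [0, 0, 0],
  ],
  fingers=[1, 1, 1, 1, 1, 1, 1, 1],
)

```text
clock: 7.1
eef_pos: [499.8, 24.2, 192.6]
orientation: [0.998, 0.06, -0.0, 0.0]
force: [-0.0, 1.0, 0.1]
width: 85.3
```

```bash
python3 - <<'E'
from h import *
corr([500,26,200]);T=calibration("wrist")["cam_to_world"];np.save("T3.npy",T)
w=camera("wrist");t=camera("top");print(tilt()[:4])
cv2.imwrite("pics/t3.png",t[:,:,::-1]);cv2.imwrite("pics/w3.png",w[:,:,::-1])
E
```

```text
7.1 pos [499.8  24.2 192.6] rotvec tool [ 0.0005  0.0002 -0.0014] then slide mm (target axes) [ 0.4 -1.8 -7.4]
(np.float32(0.19783686), np.int64(203), np.float64(140.4736842105263), 1576)
```

View pics/w3.png

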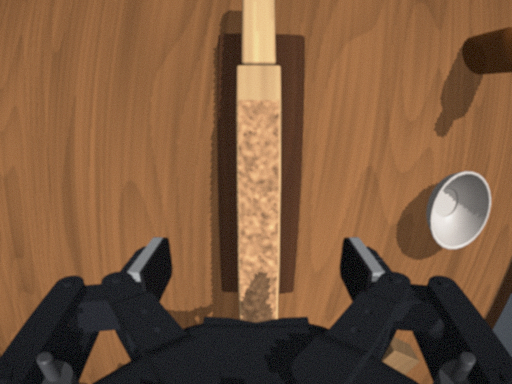

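The wrist view shows the paddle between the open fingers. Its edges are at columns 237 and 281 on rows 120–255, the handle step is at row 65, and the board edges are at columns 219 and 302. I'll convert these to positions.

```bash
python3 - <<'E'
from h import *
np.set_printoptions(precision=1,suppress=True)
T=np.load("T3.npy");print(T[:3,3])
def at(u,v,z):
    o,q=wray(T,u,v);return o+q*(z-o[2])/q[2]
for v,l,r,z in[(66,237,280.5,80),(160,236.5,281,87),(200,237,281,89),(250,237.5,280.5,91)]:
    a,b=at(l,v,z),at(r,v,z);print("paddle",v,(a+b)/2,np.linalg.norm(a-b))
for v,l,r in[(60,223,304),(160,218.5,300),(270,221.5,295)]:
    a,b=at(l,v,16),at(r,v,16);print("board",v,(a+b)/2,np.linalg.norm(a-b))
for p in[(224,34),(305,36),(221,291),(294,292)]:print("corner",at(*p,16))
E
```

```text
[492.1  92.8 325.3]
paddle 66 [490.  131.2  80. ] 35.29440743455851
paddle 160 [499.4  54.6  87. ] 36.13041818213358
paddle 200 [503.7  21.6  89. ] 36.625645715085064
paddle 250 [509.3 -23.4  91. ] 37.735615216397825
board 60 [493.5 148.8  16. ] 83.31035851127128
board 160 [502.1  43.4  16. ] 86.26432884610432
board 270 [517.4 -87.9  16. ] 88.20846658805566
corner [449.6 171.8  16. ]
corner [532.9 180.7  16. ]
corner [ 475.2 -124.2   16. ]
corner [ 565.9 -114.8   16. ]
```

Request:
move_arm(
  angular=[
    [0, 0, 0],
    [0, 0, 0],
    [-0.06, 0, 0],
    [-0.055, 0, 0],
    [0, 0, 0],
    [0, 0, 0],
    [0, 0, 0],
    [0, 0, 0],
  ],
  slide=[
    [0.0035, -0.0024, 0],
    [0, 0, 0],
    [0, 0, 0],
    [0, 0, 0],
    [0, -0.0029, 0.025],
    [0, -0.0029, 0.025],
    [0, -0.0023, 0.02],
    [0, 0, 0],
  ],
  fingers=[1, 1, 1, 1, 1, 1, 1, 1],
)

```text
clock: 8.05
eef_pos: [500.8, 29.5, 119.9]
orientation: [0.996, 0.063, 0.001, 0.057]
force: [-1.3, 0.1, -0.7]
width: 85.4
```

```bash
cat >> h.py <<'E'
def meas(n=8):
    L=[]
    for _ in range(n):
        s=read_state();L.append(np.r_[s["force"],s["ft_torque"]*1000,s["eef_pos"]]);camera("top")
    L=np.array(L);s=read_state();r=R.from_quat(s["orientation"]).as_matrix();m=L.mean(0)
    print("t",s["clock"],"F",m[:3].round(2),"Mworld mNm",m[3:6].round(1),"sd",L.std(0)[:6].round(2),"pos",m[6:].round(2),"w",round(s["width"],1))
    print(" pitch(y up)",r[2,1].round(4),"roll",r[2,0].round(4),"edge-rel: tool x,y,z",(Rt.T@(m[6:]-[503,27,75])).round(2))
E
python3 - <<'E'
from h import *
meas(6)
E
```

```text
t 8.35 F [-0.14 -0.09 -0.33] Mworld mNm [118.2  18.7 -11.9] sd [ 0.73  0.64  0.35 38.55 30.65 27.69] pos [503.04  29.39 122.62] w 85.4
 pitch(y up) 0.1141 roll 0.0041 edge-rel: tool x,y,z [  0.34  -2.37 -47.62]
```

Request:
move_arm(
  angular=[
    [0, 0, 0],
    [0, 0, 0],
    [0, 0, 0],
    [0, 0, 0],
    [0, 0, 0],
  ],
  slide=[
    [0, -0.001, 0.015],
    [0, -0.001, 0.015],
    [0, -0.0011, 0.012],
    [0, 0, 0.0056],
    [0, 0, 0],
  ],
  fingers=[1, 1, 1, 1, 1],
)

```text
clock: 8.85
eef_pos: [503.1, 26.5, 74.5]
orientation: [0.996, 0.062, 0.004, 0.057]
force: [0.3, -0.6, 0.2]
width: 85.8
```

```bash
python3 - <<'E'
from h import *
meas(6);print(tilt()[:4])
w=camera("wrist");cv2.imwrite("pics/w4.png",w[:,:,::-1])
E
```

```text
t 9.15 F [ 0.09 -0.09 -0.04] Mworld mNm [102.1  18.   28.7] sd [ 0.29  0.69  0.39 31.01 18.79 31.53] pos [503.85  26.61  75.3 ] w 85.6
 pitch(y up) 0.1142 roll 0.0025 edge-rel: tool x,y,z [ 0.79  0.49 -0.3 ]
(np.float32(0.23166016), np.int64(203), np.float64(140.4736842105263), 682)
```

View pics/w4.png

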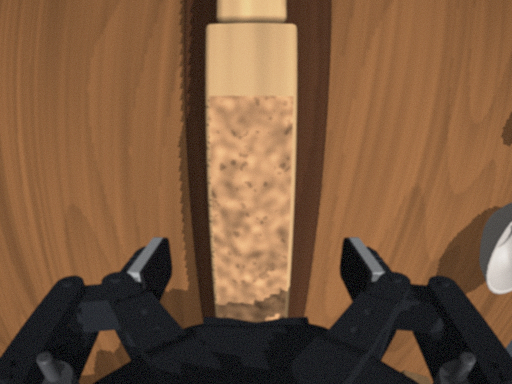

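The paddle at columns 210–293 is nearly centred between the fingers at columns 166–346, about 2 mm to the left, and straight. I'll shift slightly and close.

Request:
move_arm(
  angular=[
    [0, 0, 0],
    [0, 0, 0],
    [0, 0, 0],
    [0, 0, 0],
    [0, 0, 0],
    [0, 0, 0],
    [0, 0, 0],
  ],
  slide=[
    [-0.0015, 0, 0],
    [0, 0, 0],
    [0, 0, 0],
    [0, 0, 0],
    [0, 0, 0],
    [0, 0, 0],
    [0, 0, 0],
  ],
  fingers=[1, 0.4, 0, -0.1, -0.2, -0.4, -0.4],
  newtons=40,
)

```text
clock: 9.95
eef_pos: [502.2, 26.5, 75.1]
orientation: [0.996, 0.062, 0.004, 0.057]
force: [-0.3, 0.2, 1.5]
width: 35.2
```

```bash
python3 - <<'E'
from h import *
meas(8);print(tilt()[:4])
E
```

```text
t 10.35 F [-0.14  0.32  1.21] Mworld mNm [109.9  27.6  27. ] sd [ 0.5   0.5   0.48 31.09 36.86 22.32] pos [502.19  26.47  75.08] w 35.5
 pitch(y up) 0.1141 roll 0.0016 edge-rel: tool x,y,z [-0.87  0.43 -0.08]
(np.float32(0.23807305), np.int64(203), np.float64(140.6153846153846), 714)
```

Request:
move_arm(
  angular=[
    [0.02, 0, 0],
    [0.02, 0, 0],
    [0.025, 0, 0],
    [0.025, 0, 0],
    [0.025, 0, 0],
    [0, 0, 0],
  ],
  slide=[
    [0, 0, 0],
    [0, 0, 0],
    [0, 0, 0],
    [0, 0, 0],
    [0, 0, 0],
    [0, 0, 0],
  ],
  fingers=[-0.4, -0.4, -0.4, -0.4, -0.4, -0.4],
)

```text
clock: 11.0
eef_pos: [501.7, 25.7, 74.6]
orientation: [0.998, 0.062, 0.0, -0.001]
force: [-0.7, -0.8, -1.9]
width: 35.6
```

```bash
python3 - <<'E'
from h import *
meas(14);print(tilt()[:4])
E
```

```text
t 11.7 F [ 0.23 -0.28 -2.44] Mworld mNm [-98.7 -15.3  12. ] sd [ 0.58  0.63  0.51 45.14 26.82 34.99] pos [501.76  26.32  74.76] w 35.7
 pitch(y up) -0.0006 roll 0.0013 edge-rel: tool x,y,z [-1.32  0.52  0.24]
(np.float32(0.16251248), np.int64(287), np.float64(156.55), 653)
```

Request:
move_arm(
  angular=[
    [0, 0, 0],
    [0, 0, 0],
    [0, 0, 0],
    [0, 0, 0],
    [0, 0, 0],
    [0, 0, 0],
  ],
  slide=[
    [0, 0, 0.0004],
    [0, 0.003, 0],
    [0, 0.005, 0],
    [0, 0.005, 0],
    [0, 0.002, 0],
    [0, 0, 0],
  ],
  fingers=[-0.4, -0.4, -0.4, -0.4, -0.4, -0.4],
)

```text
clock: 12.35
eef_pos: [504.1, 10.8, 74.7]
orientation: [0.998, 0.062, 0.001, 0.0]
force: [-0.9, -2.0, -0.9]
width: 35.2
```

```bash
python3 - <<'E'
from h import *
meas(16)
E
```

```text
t 13.15 F [ 0.23 -1.13 -0.35] Mworld mNm [-293.4  -22.    -3.9] sd [ 0.47  0.51  0.49 60.33 38.43 28.58] pos [504.07  11.33  74.68] w 35.2
 pitch(y up) -0.0005 roll 0.0016 edge-rel: tool x,y,z [-0.84 15.68  0.32]
```

Request:
move_arm(
  angular=[
    [0, 0, 0],
    [0, 0, 0],
    [0, 0, 0],
    [0, 0, 0],
  ],
  slide=[
    [0, 0.0005, 0],
    [0, 0.0005, 0],
    [0, 0.0005, 0],
    [0, 0.0005, 0],
  ],
  fingers=[-0.4, -0.4, -0.4, -0.4],
)

```text
clock: 13.55
eef_pos: [504.1, 10.0, 74.6]
orientation: [0.998, 0.062, 0.001, -0.001]
force: [-0.3, 2.6, 0.2]
width: 35.7
```

```bash
python3 - <<'E'
from h import *
meas(16)
E
```

```text
t 14.35 F [-0.53  2.26  1.53] Mworld mNm [467.1  79.  -11. ] sd [ 0.47  0.55  0.77 51.18 42.89 25.78] pos [504.15   9.73  74.61] w 35.2
 pitch(y up) -0.0008 roll 0.0014 edge-rel: tool x,y,z [-0.97 17.28  0.39]
```

Request:
move_arm(
  angular=[
    [0, 0, 0],
    [0, 0, 0],
    [0, 0, 0],
    [0, 0, 0],
    [0, 0, 0],
    [0, 0, 0],
    [0, 0, 0],
    [0, 0, 0],
  ],
  slide=[
    [0, 0.001, -0.0003],
    [0, 0.001, 0],
    [0, 0.001, 0],
    [0, 0.001, 0],
    [0, 0, 0],
    [0, 0, 0],
    [0, 0, 0],
    [0, 0, 0],
  ],
  fingers=[-0.4, -0.4, -0.4, -0.4, -0.4, 0.2, 0.2, 0.2],
)

```text
clock: 15.15
eef_pos: [504.8, 5.4, 74.9]
orientation: [0.998, 0.062, 0.001, -0.0]
force: [-1.1, -0.6, -0.1]
width: 51.5
```

```bash
python3 - <<'E'
from h import *
meas(3);s=camera("scene");w=camera("wrist")
s=cv2.resize(s[120:205,195:385],None,fx=4,fy=4,interpolation=cv2.INTER_CUBIC)
w=cv2.resize(w[0:300,100:420],None,fx=.75,fy=.75)
o=np.zeros((s.shape[0]+w.shape[0],s.shape[1],3),np.uint8);o[:s.shape[0]]=s;o[s.shape[0]:,:w.shape[1]]=w
cv2.imwrite("pics/c5.png",o[:,:,::-1])
E
```

```text
t 15.3 F [-0.48 -0.71 -0.38] Mworld mNm [15.3 -4.4 15.7] sd [ 0.5   0.11  0.31 33.93 14.28 20.03] pos [504.73   5.45  74.92] w 51.1
 pitch(y up) -0.0005 roll 0.0015 edge-rel: tool x,y,z [-0.91 21.6   0.08]
```

View pics/c5.png

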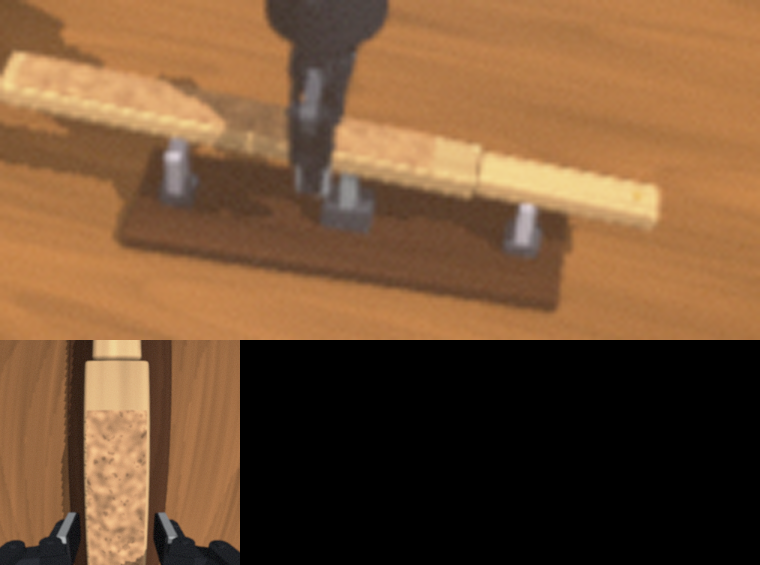

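The paddle still slopes down to the handle: its top runs from (20,53) to (660,183) in the crop, with the handle at the stop near (525,203). I'll widen the tilt meter to the whole paddle and read it over time.

```bash
cat >> h.py <<'E'
def tilt2(img=None):
    # lower bright outline of the lit sides: top edge rows per column, robust line; returns world tilt estimate (handle down +)
    if img is None: img=camera("scene")
    f=img.astype(float);m=(f[...,0]>195)&(f[...,1]>140)
    X,Y=[],[]
    for x in range(190,372):
        y=np.nonzero(m[122:185,x])[0]
        if len(y)>=5: X.append(x);Y.append((y.min()+y.max())/2+122)
    v=cv2.fitLine(np.c_[X,Y].astype(np.float32),cv2.DIST_HUBER,0,.01,.01).ravel();k=v[1]/v[0]
    return round(float((k-.1297)/(.2159-.1297)*.115),4),len(X),X[0],X[-1]
E
python3 - <<'E'
from h import *
for f in("s0","s2f"):print(f,tilt2(cv2.imread(f"pics/{f}.png")[:,:,::-1]))
for i in range(5):print(read_state()["clock"],tilt2())
E
```

```text
s0 (0.1081, 165, 206, 370)
s2f (0.1091, 147, 205, 351)
15.4 (0.1077, 136, 195, 359)
15.45 (0.1085, 136, 195, 359)
15.5 (0.1077, 135, 195, 359)
15.55 (0.1077, 135, 195, 359)
15.6 (0.1089, 136, 195, 359)
```

Now it lies steady on the handle stop, so the balance point is still beyond the edge on the handle side, and the stop contact was harmless. Next cycle: go back over the edge, regrip, level, and slide 7 mm.

Request:
move_arm(
  angular=[
    [0, 0, 0],
    [0, 0, 0],
    [-0.055, 0, 0],
    [-0.06, 0, 0],
    [0, 0, 0],
    [0, 0, 0],
    [0, 0, 0],
    [0, 0, 0],
  ],
  slide=[
    [0, -0.011, 0],
    [0, -0.0106, 0],
    [0, 0, 0],
    [0, 0, 0],
    [0, 0, 0],
    [0, 0, 0],
    [0, 0, 0],
    [0, 0, 0],
  ],
  fingers=[0.2, 0.2, 0.2, 0.2, 0.0, -0.4, -0.4, -0.4],
)

```text
clock: 16.45
eef_pos: [502.0, 27.5, 75.0]
orientation: [0.996, 0.062, 0.004, 0.056]
force: [0.2, 4.0, 1.0]
width: 35.5
```

Request:
move_arm(
  angular=[
    [0.02, 0, 0],
    [0.02, 0, 0],
    [0.025, 0, 0],
    [0.025, 0, 0],
    [0.025, 0, 0],
    [0, 0, 0],
  ],
  slide=[
    [0, 0, 0],
    [0, 0, 0],
    [0, 0, 0],
    [0, 0, 0],
    [0, 0, 0],
    [0, 0, 0],
  ],
  fingers=[-0.4, -0.4, -0.4, -0.4, -0.4, -0.4],
)

```text
clock: 17.05
eef_pos: [502.0, 25.9, 74.7]
orientation: [0.998, 0.061, 0.0, -0.0]
force: [0.9, 0.1, -0.6]
width: 35.2
```

```bash
python3 - <<'E'
from h import *
meas(12);print(tilt2())
E
```

```text
t 17.65 F [ 0.4  -0.86 -1.09] Mworld mNm [-186.8  -49.2  -10.8] sd [ 0.53  0.47  0.32 80.41 32.89 27.61] pos [501.85  26.57  74.73] w 35.6
 pitch(y up) -0.0007 roll 0.0009 edge-rel: tool x,y,z [-1.19  0.29  0.27]
(-0.0039, 133, 195, 360)
```

Request:
move_arm(
  angular=[
    [0, 0, 0],
    [0, 0, 0],
    [0, 0, 0],
    [0, 0, 0],
    [0, 0, 0],
    [0, 0, 0],
    [0, 0, 0],
    [0, 0, 0],
  ],
  slide=[
    [0, 0.001, 0],
    [0, 0.0015, 0],
    [0, 0.0015, 0],
    [0, 0.001, 0],
    [0, 0, 0],
    [0, 0, 0],
    [0, 0, 0],
    [0, 0, 0],
  ],
  fingers=[-0.4, -0.4, -0.4, -0.4, -0.4, -0.4, 0.2, 0.2],
)

```text
clock: 18.5
eef_pos: [503.1, 22.1, 75.2]
orientation: [0.998, 0.062, 0.001, -0.0]
force: [0.0, -0.2, -0.3]
width: 51.2
```

```bash
python3 - <<'E'
from h import *
meas(1)
for i in range(8):print(read_state()["clock"],tilt2())
E
```

```text
t 18.55 F [ 0.02 -0.24 -0.32] Mworld mNm [ 34.1 -18.4  -9.7] sd [0. 0. 0. 0. 0. 0.] pos [503.05  22.11  75.25] w 51.1
 pitch(y up) -0.0006 roll 0.0024 edge-rel: tool x,y,z [-0.55  4.86 -0.25]
18.55 (-0.0017, 134, 193, 358)
18.6 (-0.0029, 135, 193, 358)
18.65 (-0.0019, 135, 193, 358)
18.7 (-0.0036, 134, 193, 358)
18.75 (-0.0039, 135, 193, 358)
18.8 (-0.0018, 135, 193, 358)
18.85 (-0.0025, 135, 193, 358)
18.9 (-0.0018, 135, 193, 358)
```

Released, it reads level and steady. I'll open wider and withdraw straight up.

Request:
move_arm(
  angular=[
    [0, 0, 0],
    [0, 0, 0],
    [0, 0, 0],
    [0, 0, 0],
    [0, 0, 0],
    [0, 0, 0],
    [0, 0, 0],
    [0, 0, 0],
  ],
  slide=[
    [0, 0, 0],
    [0, 0, 0],
    [0, 0, 0],
    [0, 0, -0.01],
    [0, 0, -0.025],
    [0, 0, -0.035],
    [0, 0, -0.035],
    [0, 0, -0.03],
  ],
  fingers=[0.5, 0.8, 0.8, 0.8, 0.8, 0.8, 0.8, 0.8],
)

```text
clock: 19.75
eef_pos: [502.7, 22.0, 212.6]
orientation: [0.998, 0.062, 0.002, -0.0]
force: [0.4, -0.2, 0.5]
width: 76.5
```

Request:
move_arm(
  angular=[
    [0, 0, 0],
    [0, 0, 0],
    [0, 0, 0],
    [0, 0, 0],
    [0, 0, 0],
    [0, 0, 0],
    [0, 0, 0],
    [0, 0, 0],
  ],
  slide=[
    [0, 0, -0.03],
    [0, 0, -0.03],
    [0, 0, 0],
    [0, 0, 0],
    [0, 0, 0],
    [0, 0, 0],
    [0, 0, 0],
    [0, 0, 0],
  ],
  fingers=[0.8, 0.8, 0.8, 0.8, 0.8, 0.8, 0.8, 0.8],
)

```text
clock: 20.55
eef_pos: [502.0, 21.9, 269.1]
orientation: [0.998, 0.062, -0.0, -0.0]
force: [-0.2, 0.2, 1.1]
width: 76.7
```

```bash
python3 - <<'E'
from h import *
for i in range(4):print(read_state()["clock"],tilt2())
s=camera("scene");t=camera("wrist");print(read_state()["eef_pos"])
s=cv2.resize(s[120:205,195:385],None,fx=4,fy=4,interpolation=cv2.INTER_CUBIC)
w=cv2.resize(t[0:330,100:420],None,fx=.75,fy=.75)
o=np.zeros((s.shape[0]+w.shape[0],s.shape[1],3),np.uint8);o[:s.shape[0]]=s;o[s.shape[0]:,:w.shape[1]]=w
cv2.imwrite("pics/c6.png",o[:,:,::-1])
E
```

```text
20.55 (-0.0016, 166, 193, 358)
20.6 (-0.0017, 166, 193, 358)
20.65 (-0.001, 166, 193, 358)
20.7 (-0.0022, 166, 193, 358)
[502.33924216  21.90970816 269.82485317]
```

View pics/c6.png

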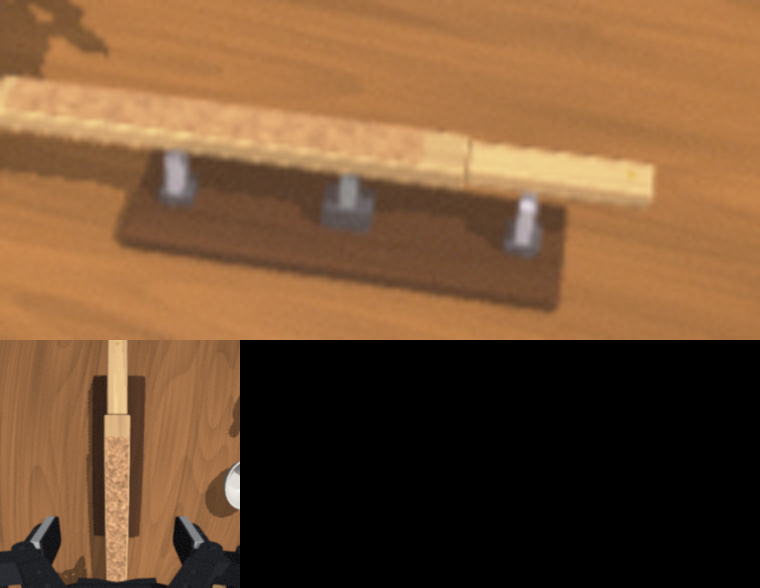

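The paddle lies level and free, clear of both end stops (176,152 and 525,197), straight and centred on the rest, with the gripper high above it. I'll hand it in.

```bash
python3 -c "
from plant import *
print(hand_in())"
```

```text
the job is handed in; nothing more can be done
None
```

The paddle lies level on the middle edge alone, released and steady, and I handed the job in at about 21 s of the 72 s allowed. No verdict was reported.

**What I did:**
- I first nudged the handle end about 6 mm with shut fingers. I stopped because finger friction would have hidden the tipping point.
- I then gripped the paddle's sides over the edge with 40 N, levelled it and slid it 21.6 mm. On release it tipped back onto the handle stop.
- I regripped, levelled it again, slid it 5 mm more and let go, and this time it stayed level. I then withdrew straight up.

**Last checks:**
- **Level:** the tilt read from the scene image was about -0.002 rad, steady for about 2 s after release. The limit is 0.035 rad.
- **Position:** the pictures show both stops clear and the paddle straight and centred along the rest. The gripper was about 195 mm above the edge. The bowl, the only bystander in my last picture, was where it had been. I never went near the bottle or carton and did not re-measure any of the three.
- **Forces:** the highest force I read on the tool was about 4 N.

**What disagreed or stayed unproven:**
- **Moment readings:** these were too noisy, with friction mixed in, to give the balance point alone. The two release tests settled it, so the balance point should lie 0 to 5 mm to the handle side of the edge's middle. That is inside the 10 mm flat, but not exactly centred.
- **Possible lift:** by my estimate, levelling in the grip could have raised the underside up to about 0.6 mm off the edge. The limit is 4 mm.
- **Force on the rest:** I did not measure it directly, including during the one tip back onto the handle stop.

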